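# Key the coin dish over its pin and press it home

### The arm

A 6-joint arm with a two-finger parallel gripper is mounted at the origin on the work surface. World frame = base frame: x ahead of the robot, y to its left, z up, the work surface at z = 0. Lengths are in m, angles in degrees, forces in N, time in s.
With the tool pointing down it reaches from about 0.35 to 0.925 m from the base axis. Payload 6.4 kg.
Tool frame: the origin (TCP) lies at the centre of the arm's flange, where the gripper is bolted on; the fingertips stand tip_extent ahead of it and the grasp point (between the pads) lies 155 mm ahead of it (tip_extent is the distance from the TCP to the fingertips, in m); z points along the fingers, y is the line along which they close (so a half turn about z gives the same grasp; the last joint's range is limited). The gripper opens to 85 mm and grips with 20 to 120 N. Pads are 22 mm wide; open, the fingers measure 114 mm over their backs; the gripper's body (76 mm by 85 mm) begins 54 mm behind the grasp point. The pads swing forward as they close: fully open they stand 13 mm farther back than shut.
Start: joints at [-82.168, 14.043, 89.255, -0, 76.702, -9.975], TCP at [0.199, -0.619, 0.405] pointing down, gripper open.
Joint ranges: [-179.41, 179.41], [-58.25, 129.5], [7.25, 145.43], [-54.29, 234.29], [11.92, 165.04], [-157.13, 157.13]. Speed limits (degrees/s): [147.25, 147.25, 180, 180, 180, 180].

### API

Orientations are given as a 3x3 rotation matrix whose columns are the frame's x, y, z axes.
In Python, from workcell import observe, camera, camera_model, finish_job, trace, tip_extent gives the robot as it stands.
- The arm moves only by the tool carry_out, never from a script. Its argument "moves" is a list of rows, each an object of numbers: "dx", "dy", "dz": the shift along the tool's x, y, z in m; "rx", "ry", "rz": the turn, a rotation vector about the tool's x, y, z in degrees. In form: [{"dx": .., "dy": .., "dz": .., "rx": .., "ry": .., "rz": ..}, ...]. A call has 1 to 10 rows; each row is the pose to reach, as a shift and turn from the pose commanded when the call began, along the tool's axes at that moment; what a row does not reach only later rows make up. A row lasts 1/12 s, in which the tool goes at most 41.7 mm and 7.16 degrees, less where a joint would pass 70% of its speed; a pose out of reach is approached as far as the arm can. A call with a gripper value outside its range is refused whole. "jaw" is the closure in counts, from 0 (fully open) to 255 (shut), set as the call begins (left out, the last holds). The fingers move at their own pace and stop on an object; "newtons" is the grip in N (left out, the last holds). Time passes only in rows, so rows that repeat a pose let the fingers close. It gives the time, the measured TCP pose, the force, the opening and the grip force at its end, in the units of the state.
- observe(): the state, without advancing time (a new reading comes with each control period).
- camera(name): name is "scene" or "side" or "wrist"; returns the picture (420x560x3 uint8, blue, green, red); there is no depth.
- camera_model(name): a dict with "fov_y" (degrees; the focal length in pixels is half the picture's height over the tangent of half this angle, whatever the lens; pixels are square), "cx", "cy" (the principal point, pixels), "k1" (the pictures are not rectified: a ray, as slopes to the right and down, at radius r is drawn at 1 + k1 r^2 times it, then the intrinsics apply), "xyz" and "orientation" of the camera in the world. Camera axes: x right, y down, z forward; pixel columns grow to the right and rows downward; lengths in m; the calibration is good to about 2 mm. A picture is of the moment at which its call begins: read the wrist's pose just before it. camera_model takes no time and is no camera call; for the wrist camera it gives the pose at the moment of the call.
- finish_job(): hands the job in; it is judged then, once.
Trained networks look in the newest picture that a camera, given by its name, has taken for a name from the list of things; names that differ only in an ending like _2 or _b are one class to them, and where a whole thing is asked for, a point or a joint stands for the part that bears it (a point fixed in the world has none). Each returns a list of dicts, best first, with "p" (0 to 1); they miss things now and then, are a little off and sometimes report something else, mostly with a low value. They report only what shows in the picture. A call takes as long as a camera call.
- trace(camera, target): "mask" (420x560 bool, what is visible of it) and "uv" ([column, row] in pixels, amid what is visible of it).
The state is a dict: "time_s": time; "joint_positions": joint angles; "joint_velocities": joint speeds; "tau": joint torques, N m; "eef_pos": TCP position; "orientation": TCP orientation; "contact_force": force on the tool from outside, world axes, zero at the start; "moment": the same for the moment, N m; "finger_gap": opening from 0.0 (shut) to 1.0 (fully open); "finger_force": force on a finger pad.
Only numpy, scipy, OpenCV 4.12 (cv2) and the standard library are available. Lean on these libraries where they do the work, as an engineer would, in place of code of your own. Each camera call takes 0.05 s, during which the arm holds its last target. There are 200 camera calls.

### The job

The pewter coin dish on the round walnut stand is riding up on the brass pin. Turn the dish by fingertip (it has a little upright black post to push against) until the notch in its rim is over the pin, then press the dish down until it is fully seated, still with the fingers, and let go. Do not lift the dish, and leave the walnut box with its lid shut, the doorstop and the two keys where they are.

Things in the scene. Friction and masses are not known exactly. Their poses are not given: they have to be found in the camera images.
- plinth: Round walnut stand fixed to the shelf, 150 mm across, 28 mm high; origin at the centre of its underside, z up. The dish turns about its vertical axis. A brass pin (8 mm thick, domed, top 37 mm above the shelf) stands 51 mm from the axis along the stand's own +x; just outside it, 57 to 73 mm from the axis, a 10 mm wide brass block of the same height shows where the pin is.
- pin (a point): Top of the brass pin, 37 mm above the shelf.
- dish_center (a point): Centre of the pewter dish, on the upper face of its floor, marked by a flat brass spot 24 mm across: about 42 mm above the shelf while the dish rides on the pin, 34 mm when seated. The dish is 108 mm across and its floor and rim are 5 mm thick; a rounded bead 42.5 mm from the axis stands 4 mm above the floor. It is guided on a stub below, so it stays level and can only turn (either way, without end) and slide up or down. It is a good place to press.
- post_top (a point): Centre of the top of the upright black post on the dish, 12 mm thick, 24 mm tall above the dish floor, its axis 34 mm from the dish's axis, exactly opposite the notch. About 2 N sideways at the post turns the dish, and it stays where it is left.
- notch (a point): Middle of the notch in the dish's rim, at the upper face of the rim, 51 mm from the axis. The notch is 14 mm wide and open to the outside, from 42 mm to 54 mm from the axis. It starts well away from the pin.
- dish (a joint): Turn of the dish on the stand, rad, growing anticlockwise seen from above. 0 (or any whole turn) puts the notch exactly over the pin; within about 0.06 rad it goes down freely. It starts between 0.8 and 5.48.
- dish_lift (a joint): How far the dish has been pressed down, m: 0 riding on the pin, 0.008 fully seated, negative if lifted. It slides stiffly: about 5 N of press moves it down once the notch is over the pin, and it stays where it is left.
- box: Walnut box, 140 x 180 mm, 65 mm high plus an 8 mm lid with a brass knob standing about 35 mm above the lid; fixed. Origin under its centre. Bystander.
- box_lid (a joint): Opening of the box's hinged lid, rad, 0 shut. To be left shut.
- doorstop: Loose black rubber wedge, 110 x 40 mm, 33 mm high at the thick end; origin under its centre. Bystander.
- key_a: Loose nickel padlock key lying flat, 60 mm long, 26 mm wide bow, 4 mm thick; origin at the underside near its middle. Bystander.
- key_b: A second loose nickel key, same shape. Bystander.

How it is judged:
By the outcome, as a careful person would: the job done as asked, in the order asked, and still so for the second after the job is handed in, with the robot touching nothing.
It also fails if it takes over 45 s, if anything falls off the work surface, if the arm or the gripper's body presses on something with over 40 N, if the wrist force passes 120 N, or if a joint passes its speed limit or range.

## Working session

There is one attempt and no reset: what is moved stays moved. The work goes in short steps, Python scripts to look and compute and a tool call to move; the robot and the scene stay as the last step left them, time stands still between calls to the robot, and variables do not carry over. Pictures are saved under pics/ and viewed, at most 10 in all, crops included, and the job is handed in when it is done.

Besides the shell and the picture viewer there is one more tool, called as name(argument=value, ...) on one line, values as JSON. carry_out: Moves the arm, as the interface text tells. Its arguments: {"type":"object","properties":{"moves":{"type":"array"},"jaw":{"type":"number"},"newtons":{"type":"number"}},"required":["moves"]}

```bash
mkdir -p pics; cat > h.py <<'E'
import numpy as np, cv2
from workcell import *
def ray(n,uv,m=None):
    m=m or camera_model(n); f=210/np.tan(np.radians(m["fov_y"])/2)
    d=np.array([(uv[0]-m["cx"])/f,(uv[1]-m["cy"])/f]); s=d.copy()
    for _ in range(20): s=d/(1+m["k1"]*(s@s))
    R=np.array(m["orientation"]); return np.array(m["xyz"]),R@np.array([s[0],s[1],1])
def onz(n,uv,z,m=None):
    o,d=ray(n,uv,m); return o+d*(z-o[2])/d[2]
E
python3 - <<'E'
from h import *
s=observe(); print(s["time_s"],s["eef_pos"],np.round(s["orientation"],3).tolist(),tip_extent,s["finger_gap"])
ims=[]
for n in ["scene","side","wrist"]:
    im=camera(n); cv2.imwrite(f"pics/{n}0.png",im); ims.append(im)
    print(n,camera_model(n)["xyz"])
    for t,z in [("plinth",.028),("pin",.037),("dish_center",.042),("post_top",.066),("notch",.042)]:
        for r in trace(n,t)[:2]:
            print(t,round(r["p"],2),np.round(r["uv"],1),np.round(onz(n,r["uv"],z),4))
cv2.imwrite("pics/all0.png",cv2.resize(np.vstack([np.hstack(ims[:2]),np.hstack([ims[2],ims[2]*0])]),(800,600)))
E
```

```text
0.0 [ 0.19875497 -0.61863258  0.40355939] [[0.952, 0.306, -0.0], [0.306, -0.952, 0.002], [0.0, -0.002, -1.0]] 0.1734 1.004463864415362
scene [1.10445351 0.68897051 0.98715408]
plinth 0.63 [256.6 217.1] [ 0.5861 -0.0195  0.028 ]
plinth 0.62 [254.3 207.9] [ 0.5693 -0.051   0.028 ]
pin 0.58 [255.1 214.1] [ 0.5872 -0.0243  0.037 ]
pin 0.26 [252.9 209.1] [ 0.5802 -0.043   0.037 ]
dish_center 0.98 [255.2 207.8] [ 0.575  -0.0389  0.042 ]
post_top 0.7 [253.7 207.5] [ 0.5909 -0.0239  0.066 ]
notch 0.76 [254.6 212.4] [ 0.587  -0.0264  0.042 ]
side [0.05637013 0.61293627 0.857889  ]
plinth 0.84 [287.9 204.8] [ 0.5726 -0.0311  0.028 ]
pin 0.97 [287.8 208.1] [ 0.5606 -0.016   0.037 ]
dish_center 0.6 [289.1 196. ] [ 0.5795 -0.0435  0.042 ]
post_top 0.9 [287.2 197.9] [ 0.5635 -0.0169  0.066 ]
notch 0.69 [286.8 198.6] [ 0.5782 -0.0337  0.042 ]
notch 0.64 [184.8 269.5] [0.6047 0.2497 0.042 ]
wrist [ 0.27518289 -0.59395033  0.37424552]
```

View pics/all0.png

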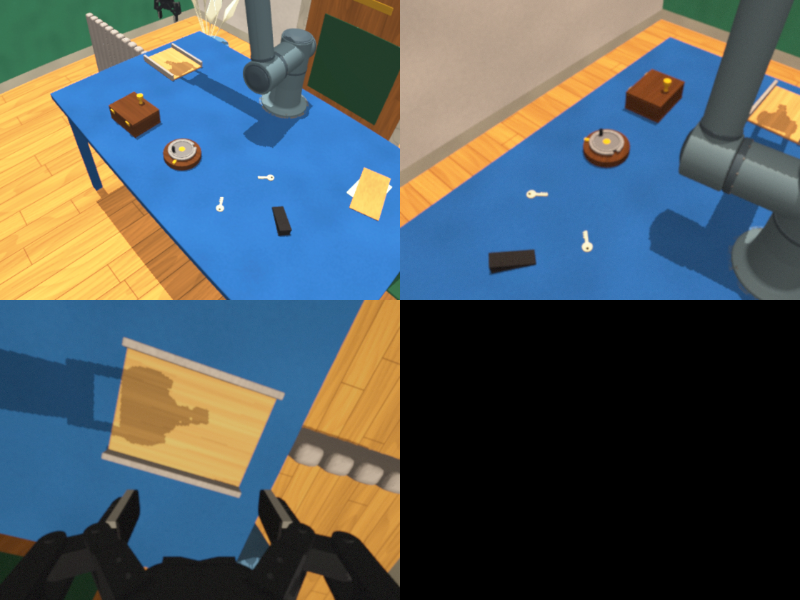

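The scene shows the dish at about (256,207), the box behind it, and both keys and the doorstop towards the camera. I'll enlarge the dish in both views.

```bash
python3 - <<'E'
from h import *
a=cv2.imread("pics/scene0.png")[180:240,215:295]; b=cv2.imread("pics/side0.png")[170:230,250:330]
cv2.imwrite("pics/c0.png",cv2.resize(np.hstack([a,b]),(800,300),interpolation=cv2.INTER_CUBIC))
for n,z in [("scene",.037),("side",.037)]:
    for t,z in [("box",.07),("key_a",.0),("doorstop",.02)]:
        for r in trace(n,t)[:2]: print(n,t,round(r["p"],2),np.round(r["uv"],1),np.round(onz(n,r["uv"],z),3))
E
```

```text
scene box 0.56 [186.3 158.4] [ 0.622 -0.312  0.07 ]
scene key_a 0.68 [375.1 248.4] [ 0.4    0.255 -0.   ]
scene key_a 0.53 [309.3 287.5] [0.619 0.231 0.   ]
scene doorstop 0.8 [394.3 310.4] [0.52  0.421 0.02 ]
scene doorstop 0.57 [255.9 206. ] [ 0.557 -0.06   0.02 ]
side box 0.97 [355.8 135.5] [ 0.572 -0.293  0.07 ]
side box 0.49 [151.  366.3] [0.48  0.435 0.07 ]
side key_a 0.76 [188.3 269. ] [0.628 0.225 0.   ]
side key_a 0.65 [258.1 343. ] [0.403 0.26  0.   ]
side doorstop 0.63 [151.6 366.5] [0.506 0.423 0.02 ]
```

View pics/c0.png

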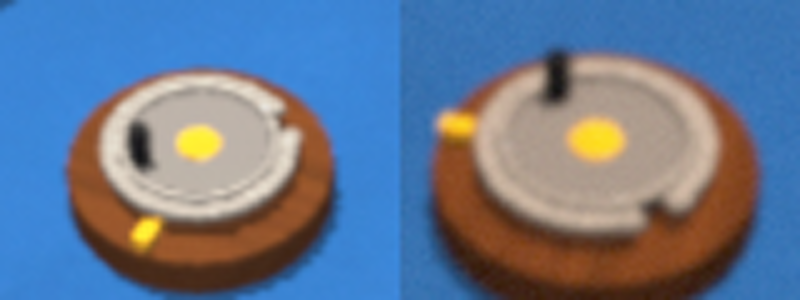

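The scene crop shows spot (254.6,208.4), block (244.2,227), post top (242.6,205) and notch (272.6,204). The side crop shows spot (289,197.8), block (261.4,195), post (281.4,181) and notch (301,212).

```bash
python3 - <<'E'
from h import *
P={"scene":[(254.6,208.4),(244.2,227),(242.6,205),(272.6,204)],"side":[(289,197.8),(261.4,195),(281.4,181),(301,212)]}
C=None
for n,l in P.items():
    q=[onz(n,u,z) for u,z in zip(l,[.042,.037,.066,.042])]
    for k,p in zip("cbpn",q):
        d=p[:2]-q[0][:2]; print(n,k,p.round(4),np.hypot(*d).round(4),np.degrees(np.arctan2(d[1],d[0])).round(1))
E
```

```text
scene c [ 0.5777 -0.0382  0.042 ] 0.0 0.0
scene b [ 0.6386 -0.0063  0.037 ] 0.0687 27.7
scene p [ 0.608  -0.0507  0.066 ] 0.0328 -22.5
scene n [ 0.5291 -0.019   0.042 ] 0.0522 158.4
side c [ 0.576  -0.0389  0.042 ] 0.0 0.0
side b [ 0.6327 -0.0095  0.037 ] 0.0639 27.4
side p [ 0.608  -0.0504  0.066 ] 0.034 -19.8
side n [ 0.5279 -0.0216  0.042 ] 0.0511 160.2
```

carry_out(moves=[{"dx":0.564,"dy":-0.415,"dz":0.074,"rz":-141},{"dx":0.564,"dy":-0.415,"dz":0.074,"rz":-141},{"dx":0.564,"dy":-0.415,"dz":0.074,"rz":-141},{"dx":0.564,"dy":-0.415,"dz":0.074,"rz":-141},{"dx":0.564,"dy":-0.415,"dz":0.074,"rz":-141},{"dx":0.564,"dy":-0.415,"dz":0.074,"rz":-141},{"dx":0.564,"dy":-0.415,"dz":0.074,"rz":-141},{"dx":0.564,"dy":-0.415,"dz":0.074,"rz":-141},{"dx":0.564,"dy":-0.415,"dz":0.074,"rz":-141},{"dx":0.564,"dy":-0.415,"dz":0.074,"rz":-141}], jaw=190, newtons=20)

```text
$.moves[0]: bad value
```

```bash
cat >> h.py <<'E'
def goto(xyz,yaw):
    from scipy.spatial.transform import Rotation as Ro
    s=observe(); R=np.array(s["orientation"]); a=np.radians(yaw)
    T=np.array([[np.cos(a),np.sin(a),0],[np.sin(a),-np.cos(a),0],[0,0,-1]])
    print("t",s["time_s"],"tcp",np.round(s["eef_pos"],4),"yaw",np.degrees(np.arctan2(R[1,0],R[0,0])).round(2),"j",np.round(s["joint_positions"],1),"gap",s["finger_gap"],"tip",tip_extent,"F",np.round(s["contact_force"],1))
    print("d",(R.T@(np.array(xyz)-s["eef_pos"])).round(4),"r",Ro.from_matrix(R.T@T).as_rotvec(degrees=True).round(2))
E
python3 -c "
from h import *
goto([.6087,-.0507,.33],159)"
```

```text
t 1.2 tcp [ 0.1988 -0.6189  0.4047] yaw 17.81 j [-82.2  14.   89.3   0.   76.7 -10. ] gap 1.0012866725506213 tip 0.1734 F [-0.9 -0.1 -0.4]
d [ 0.564  -0.4156  0.0747] r [   0.      0.   -141.19]
```

carry_out(moves=[{"dx":0.035,"dy":-0.025,"dz":0.005,"rx":0,"ry":0,"rz":-7},{"dx":0.064,"dy":-0.047,"dz":0.009,"rx":0,"ry":0,"rz":-14},{"dx":0.097,"dy":-0.072,"dz":0.013,"rx":0,"ry":0,"rz":-21},{"dx":0.13,"dy":-0.096,"dz":0.017,"rx":0,"ry":0,"rz":-28},{"dx":0.162,"dy":-0.12,"dz":0.02,"rx":0,"ry":0,"rz":-35},{"dx":0.195,"dy":-0.144,"dz":0.024,"rx":0,"ry":0,"rz":-42},{"dx":0.227,"dy":-0.168,"dz":0.028,"rx":0,"ry":0,"rz":-49},{"dx":0.26,"dy":-0.192,"dz":0.032,"rx":0,"ry":0,"rz":-56},{"dx":0.292,"dy":-0.216,"dz":0.036,"rx":0,"ry":0,"rz":-63},{"dx":0.325,"dy":-0.24,"dz":0.04,"rx":0,"ry":0,"rz":-70}], jaw=190, newtons=20)

```text
time_s: 2.03
eef_pos: [0.4355, -0.2892, 0.3649]
orientation: [[0.033, 0.999, 0.001], [0.999, -0.033, -0.001], [-0.001, 0.001, -1.0]]
contact_force: [-0.6, -0.6, 0.3]
finger_gap: 0.259
finger_force: 0.0
```

```bash
python3 -c "
from h import *
goto([.6087,-.0507,.33],159)"
```

```text
t 2.0333 tcp [ 0.4355 -0.2892  0.3649] yaw 88.13 j [-46.   -0.8 109.8   0.   71.  -44.2] gap 0.25913397567527363 tip 0.1734 F [-0.6 -0.6  0.3]
d [0.244  0.1653 0.0348] r [ 1.000e-02  5.000e-02 -7.087e+01]
```

carry_out(moves=[{"dx":0.03,"dy":0.02,"dz":0.004,"rx":0,"ry":0,"rz":-7},{"dx":0.055,"dy":0.037,"dz":0.008,"rx":0,"ry":0,"rz":-14},{"dx":0.082,"dy":0.055,"dz":0.012,"rx":0,"ry":0,"rz":-21},{"dx":0.11,"dy":0.074,"dz":0.016,"rx":0,"ry":0,"rz":-28},{"dx":0.137,"dy":0.093,"dz":0.02,"rx":0,"ry":0,"rz":-35},{"dx":0.165,"dy":0.112,"dz":0.024,"rx":0,"ry":0,"rz":-42},{"dx":0.192,"dy":0.13,"dz":0.027,"rx":0,"ry":0,"rz":-49},{"dx":0.22,"dy":0.149,"dz":0.031,"rx":0,"ry":0,"rz":-56},{"dx":0.244,"dy":0.165,"dz":0.035,"rx":0,"ry":0,"rz":-63},{"dx":0.244,"dy":0.165,"dz":0.035,"rx":0,"ry":0,"rz":-70}])

```text
time_s: 2.87
eef_pos: [0.6106, -0.0497, 0.329]
orientation: [[-0.93, 0.368, 0.0], [0.368, 0.93, 0.001], [0.0, 0.001, -1.0]]
contact_force: [0.0, 0.2, -0.1]
finger_gap: 0.256
finger_force: 0.0
```

```bash
python3 - <<'E'
from h import *
goto([.6087,-.0507,.25],159)
m=camera_model("wrist");im=camera("wrist"); cv2.imwrite("pics/w1.png",im)
for t,z in [("plinth",.028),("pin",.037),("dish_center",.042),("post_top",.066),("notch",.042)]:
    for r in trace("wrist",t)[:2]:
        p=onz("wrist",r["uv"],z,m); d=p[:2]-[.577,-.0385]
        print(t,round(r["p"],2),np.round(r["uv"],1),p.round(4),np.hypot(*d).round(4),np.degrees(np.arctan2(d[1],d[0])).round(1))
E
```

```text
t 2.8667 tcp [ 0.6106 -0.0497  0.329 ] yaw 158.41 j [-15.3  13.5  98.2   0.1  68.3 -83.7] gap 0.25618062444311474 tip 0.1734 F [ 0.   0.2 -0.1]
d [ 0.0014 -0.0017  0.079 ] r [ 0.08 -0.02 -0.59]
plinth 0.72 [272.8 157. ] [ 0.5681 -0.0386  0.028 ] 0.0089 -179.4
pin 0.78 [273.7 156. ] [ 0.5664 -0.0369  0.037 ] 0.0108 171.4
dish_center 0.75 [271.7 160.2] [ 0.5685 -0.0396  0.042 ] 0.0086 -172.8
post_top 0.74 [274.2 163.3] [ 0.5682 -0.0368  0.066 ] 0.009 168.9
notch 0.58 [273.6 163.8] [ 0.5721 -0.0392  0.042 ] 0.005 -172.0
```

View pics/w1.png

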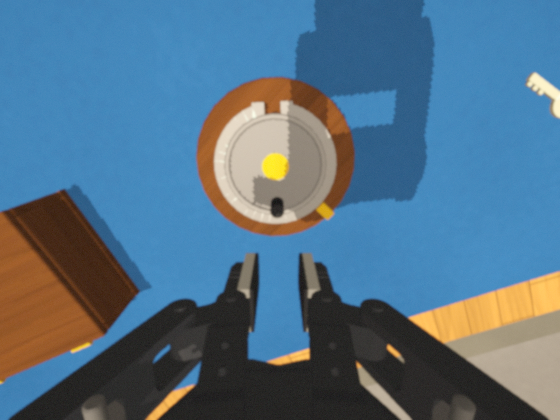

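Wrist view: spot (275,166), post top about (277,210), notch (272,106), block (325,211). The box and key are well clear.

```bash
python3 - <<'E'
from h import *
im=cv2.imread("pics/w1.png")
h=cv2.cvtColor(im,cv2.COLOR_BGR2HSV); y=cv2.inRange(h,(20,160,150),(35,255,255)); y[:, :200]=0;y[240:]=0
n,l,s,c=cv2.connectedComponentsWithStats(y); print([(s[i,4],c[i].round(1)) for i in range(1,n) if s[i,4]>20])
k=cv2.inRange(h,(0,0,0),(180,255,60)); k[:190]=0;k[230:]=0;k[:,:250]=0;k[:,310:]=0; n,l,s,c=cv2.connectedComponentsWithStats(k);print([s[i] for i in range(1,n) if s[i,4]>20])
m=camera_model("wrist")
q=[onz("wrist",u,z,m) for u,z in [((275,166),.042),((325,211),.037),((277.5,211),.066),((272,106),.042)]]
for p in q:
    d=p[:2]-q[0][:2]; print(p.round(4),np.hypot(*d).round(4),np.degrees(np.arctan2(d[1],d[0])).round(1))
E
```

```text
[(np.int32(507), array([275. , 166.3])), (np.int32(151), array([324.3, 210.3]))]
[array([272, 198,  11,  17, 154], dtype=int32)]
[ 0.5728 -0.0433  0.042 ] 0.0 0.0
[ 0.6318 -0.016   0.037 ] 0.065 24.8
[ 0.6053 -0.0542  0.066 ] 0.0343 -18.6
[ 0.5253 -0.0263  0.042 ] 0.0504 160.3
```

carry_out(moves=[{"dx":0.001,"dy":-0.002,"dz":0.03,"rx":0,"ry":0,"rz":0},{"dx":0.001,"dy":-0.002,"dz":0.06,"rx":0,"ry":0,"rz":0},{"dx":0.001,"dy":-0.002,"dz":0.085,"rx":0,"ry":0,"rz":0},{"dx":0.001,"dy":-0.002,"dz":0.085,"rx":0,"ry":0,"rz":0}])

```text
time_s: 3.5
eef_pos: [0.6053, -0.0554, 0.24]
orientation: [[-0.925, 0.381, -0.007], [0.381, 0.925, 0.002], [0.008, -0.001, -1.0]]
contact_force: [-0.8, 0.0, -0.5]
finger_gap: 0.256
finger_force: 0.0
```

```bash
python3 - <<'E'
from h import *
goto([.6085,-.0512,.23],159)
m=camera_model("wrist");ims=[camera("wrist"),cv2.resize(camera("scene")[150:240,195:315],(560,420),interpolation=cv2.INTER_CUBIC)]
cv2.imwrite("pics/w2.png",cv2.resize(np.hstack(ims),(800,300)));cv2.imwrite("pics/w2f.png",ims[0])
E
```

```text
t 3.5 tcp [ 0.6053 -0.0554  0.24  ] yaw 157.63 j [-15.9  19.9 100.8  -0.   59.7 -83.5] gap 0.2555342548022748 tip 0.1734 F [-0.8  0.  -0.5]
d [-0.0014  0.0051  0.01  ] r [-0.04 -0.43 -1.37]
```

View pics/w2.png

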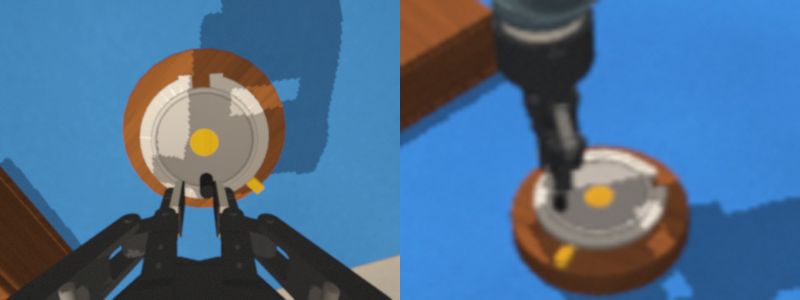

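The fingers straddle the post, but it sits about 5 mm towards the right finger (post col 207, gap centre about 199). This confirms the fixed cameras. I'll centre, then lower.

carry_out(moves=[{"dx":-0.001,"dy":0.005,"dz":0,"rx":0,"ry":-0.4,"rz":-1},{"dx":-0.001,"dy":0.005,"dz":0,"rx":0,"ry":-0.4,"rz":-1},{"dx":-0.001,"dy":0.005,"dz":0.003,"rx":0,"ry":-0.4,"rz":-1},{"dx":-0.001,"dy":0.005,"dz":0.006,"rx":0,"ry":-0.4,"rz":-1},{"dx":-0.001,"dy":0.005,"dz":0.009,"rx":0,"ry":-0.4,"rz":-1},{"dx":-0.001,"dy":0.005,"dz":0.009,"rx":0,"ry":-0.4,"rz":-1}])

```text
time_s: 4.1
eef_pos: [0.6098, -0.0506, 0.235]
orientation: [[-0.932, 0.362, 0.005], [0.362, 0.932, -0.002], [-0.006, -0.0, -1.0]]
contact_force: [0.3, 0.3, -1.1]
finger_gap: 0.255
finger_force: 0.0
```

```bash
cat >> h.py <<'E'
C=np.array([.5768,-.0390])
def arc(angs,z,r=.034):
    "tool-frame rows to put the grasp point at polar angle a (post angle), yaw=a+180"
    s=observe(); R=np.array(s["orientation"]); y0=np.degrees(np.arctan2(R[1,0],R[0,0]))
    for a in angs:
        p=np.r_[C+r*np.array([np.cos(np.radians(a)),np.sin(np.radians(a))]),z]
        d=R.T@(p-s["eef_pos"]); print(a,(d*1000).round(1),"rz",round(-(a+180-y0),1))
E
python3 -c "
from h import *
goto([.6085,-.0512,.23],159)
arc(range(-21,-92,-7),.231)"
```

```text
t 4.1 tcp [ 0.6098 -0.0506  0.235 ] yaw 158.8 j [-1.530e+01  2.070e+01  1.004e+02 -1.000e-01  5.860e+01 -8.410e+01] gap 0.25501840859236313 tip 0.1734 F [ 0.3  0.3 -1.1]
d [ 0.0011 -0.0011  0.005 ] r [-0.01  0.33 -0.2 ]
-21 [ 1. -1.  4.] rz -0.2
-28 [ 1.3 -5.2  4. ] rz 6.8
-35 [ 2.  -9.3  4. ] rz 13.8
-42 [  3.2 -13.2   4. ] rz 20.8
-49 [  4.9 -17.    3.9] rz 27.8
-56 [  7.1 -20.5   3.9] rz 34.8
-63 [  9.7 -23.8   3.9] rz 41.8
-70 [ 12.6 -26.7   3.9] rz 48.8
-77 [ 15.9 -29.3   3.9] rz 55.8
-84 [ 19.5 -31.4   3.9] rz 62.8
-91 [ 23.3 -33.1   3.8] rz 69.8
```

carry_out(moves=[{"dx":0.001,"dy":-0.001,"dz":0.006,"rx":0,"ry":0,"rz":0},{"dx":0.0013,"dy":-0.005,"dz":0.006,"rx":0,"ry":0,"rz":6.5},{"dx":0.002,"dy":-0.0093,"dz":0.006,"rx":0,"ry":0,"rz":13.5},{"dx":0.0032,"dy":-0.0132,"dz":0.006,"rx":0,"ry":0,"rz":20.5},{"dx":0.0049,"dy":-0.017,"dz":0.006,"rx":0,"ry":0,"rz":27.5},{"dx":0.0071,"dy":-0.0205,"dz":0.006,"rx":0,"ry":0,"rz":34.5},{"dx":0.0097,"dy":-0.0238,"dz":0.006,"rx":0,"ry":0,"rz":41.5},{"dx":0.0126,"dy":-0.0267,"dz":0.006,"rx":0,"ry":0,"rz":48.5},{"dx":0.0159,"dy":-0.0293,"dz":0.006,"rx":0,"ry":0,"rz":55.5},{"dx":0.0159,"dy":-0.0293,"dz":0.006,"rx":0,"ry":0,"rz":55.5}])

```text
time_s: 4.93
eef_pos: [0.5843, -0.0723, 0.229]
orientation: [[-0.228, 0.974, 0.006], [0.974, 0.228, -0.002], [-0.004, 0.005, -1.0]]
contact_force: [-0.3, 0.3, 0.3]
finger_gap: 0.254
finger_force: 0.0
```

```bash
python3 - <<'E'
from h import *
arc([-77,-84,-91,-98,-105,-112,-119,-126,-133,-140],.229)
ims=[camera("wrist"),cv2.resize(camera("scene")[150:240,195:315],(560,420),interpolation=cv2.INTER_CUBIC)]
cv2.imwrite("pics/w3.png",cv2.resize(np.hstack(ims),(800,300)))
E
```

```text
-77 [ 0.1  0.2 -0. ] rz 0.2
-84 [ 0.4 -4.  -0. ] rz 7.2
-91 [ 1.1 -8.  -0. ] rz 14.2
-98 [  2.4 -12.   -0.1] rz 21.2
-105 [  4.1 -15.8  -0.1] rz 28.2
-112 [  6.3 -19.3  -0.1] rz 35.2
-119 [  8.9 -22.5  -0.1] rz 42.2
-126 [ 11.9 -25.4  -0.2] rz 49.2
-133 [ 15.2 -27.9  -0.2] rz 56.2
-140 [ 18.8 -30.   -0.2] rz 63.2
```

View pics/w3.png

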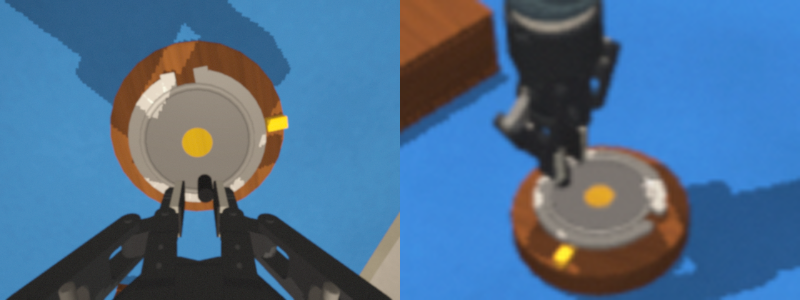

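The dish turns with the fingers and the post rests on the trailing (right) finger. The notch is at (185,72) and the block at (278,125), leaving about 87° to go.

carry_out(moves=[{"dx":0.0004,"dy":-0.004,"dz":0,"rx":0,"ry":0,"rz":7},{"dx":0.0011,"dy":-0.008,"dz":0,"rx":0,"ry":0,"rz":14},{"dx":0.0024,"dy":-0.012,"dz":0,"rx":0,"ry":0,"rz":21},{"dx":0.0041,"dy":-0.0158,"dz":0,"rx":0,"ry":0,"rz":28},{"dx":0.0063,"dy":-0.0193,"dz":0,"rx":0,"ry":0,"rz":35},{"dx":0.0089,"dy":-0.0225,"dz":0,"rx":0,"ry":0,"rz":42},{"dx":0.0119,"dy":-0.0254,"dz":0,"rx":0,"ry":0,"rz":49},{"dx":0.0152,"dy":-0.0279,"dz":0,"rx":0,"ry":0,"rz":56},{"dx":0.0188,"dy":-0.03,"dz":0,"rx":0,"ry":0,"rz":63},{"dx":0.0188,"dy":-0.03,"dz":0,"rx":0,"ry":0,"rz":63}])

```text
time_s: 5.87
eef_pos: [0.5518, -0.0619, 0.2302]
orientation: [[0.763, 0.646, 0.009], [0.646, -0.763, -0.006], [0.003, 0.011, -1.0]]
contact_force: [0.1, -4.7, 0.6]
finger_gap: 0.257
finger_force: 1.9
```

```bash
python3 - <<'E'
from h import *
arc([-140,-145,-150,-154,-158,-160,-162],.229)
E
```

```text
-140 [-0.2 -1.5  1.1] rz 0.3
-145 [-0.  -4.4  1.1] rz 5.3
-150 [ 0.4 -7.4  1.1] rz 10.3
-154 [ 0.9 -9.7  1.1] rz 14.3
-158 [  1.6 -12.    1. ] rz 18.3
-160 [  2.  -13.1   1. ] rz 20.3
-162 [  2.4 -14.2   1. ] rz 22.3
```

carry_out(moves=[{"dx":0.0,"dy":-0.003,"dz":0,"rx":0,"ry":0,"rz":5},{"dx":0.0005,"dy":-0.006,"dz":0,"rx":0,"ry":0,"rz":10},{"dx":0.001,"dy":-0.0085,"dz":0,"rx":0,"ry":0,"rz":14},{"dx":0.0015,"dy":-0.0105,"dz":0,"rx":0,"ry":0,"rz":18},{"dx":0.0015,"dy":-0.0105,"dz":0,"rx":0,"ry":0,"rz":18}])

```text
time_s: 6.28
eef_pos: [0.5461, -0.0534, 0.23]
orientation: [[0.925, 0.381, 0.008], [0.381, -0.925, -0.007], [0.004, 0.01, -1.0]]
contact_force: [-1.0, -7.6, 2.4]
finger_gap: 0.256
finger_force: 3.1
```

```bash
python3 - <<'E'
from h import *
arc([-158,-160,-162,-164,-166,-168],.229)
ims=[camera("wrist")[0:300,100:500],cv2.resize(camera("scene")[180:240,215:295],(400,300),interpolation=cv2.INTER_CUBIC)]
cv2.imwrite("pics/w4.png",np.hstack(ims))
E
```

```text
-158 [-0.1 -1.8  1. ] rz 0.4
-160 [-0.1 -3.   1. ] rz 2.4
-162 [-0.  -4.2  1. ] rz 4.4
-164 [ 0.1 -5.4  1. ] rz 6.4
-166 [ 0.2 -6.6  1. ] rz 8.4
-168 [ 0.4 -7.7  1. ] rz 10.4
```

View pics/w4.png

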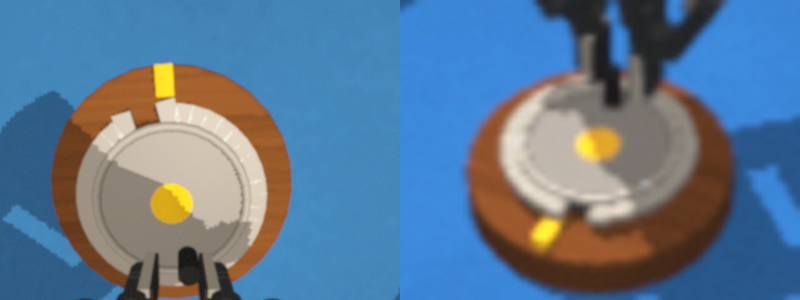

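The notch is at about (145,113) and the block at (164,81), about the spot (171,203). That leaves about 13° clockwise.

carry_out(moves=[{"dx":0.0,"dy":-0.003,"dz":0,"rx":0,"ry":0,"rz":5},{"dx":0.0005,"dy":-0.0055,"dz":0,"rx":0,"ry":0,"rz":9},{"dx":0.0007,"dy":-0.007,"dz":0,"rx":0,"ry":0,"rz":12},{"dx":0.0007,"dy":-0.007,"dz":0,"rx":0,"ry":0,"rz":12}])

```text
time_s: 6.72
eef_pos: [0.5438, -0.0455, 0.2296]
orientation: [[0.984, 0.181, 0.007], [0.181, -0.984, -0.004], [0.006, 0.005, -1.0]]
contact_force: [-0.6, -2.4, 1.5]
finger_gap: 0.253
finger_force: 1.3
```

```bash
python3 - <<'E'
from h import *
arc([-165,-170],.229)
im=camera("wrist"); cv2.imwrite("pics/w5f.png",im)
cv2.imwrite("pics/w5.png",cv2.resize(im[40:240,140:400],(780,600),interpolation=cv2.INTER_CUBIC))
E
```

```text
-165 [-0.3  2.3  0.6] rz -4.6
-170 [-0.4 -0.7  0.6] rz 0.4
```

View pics/w5.png

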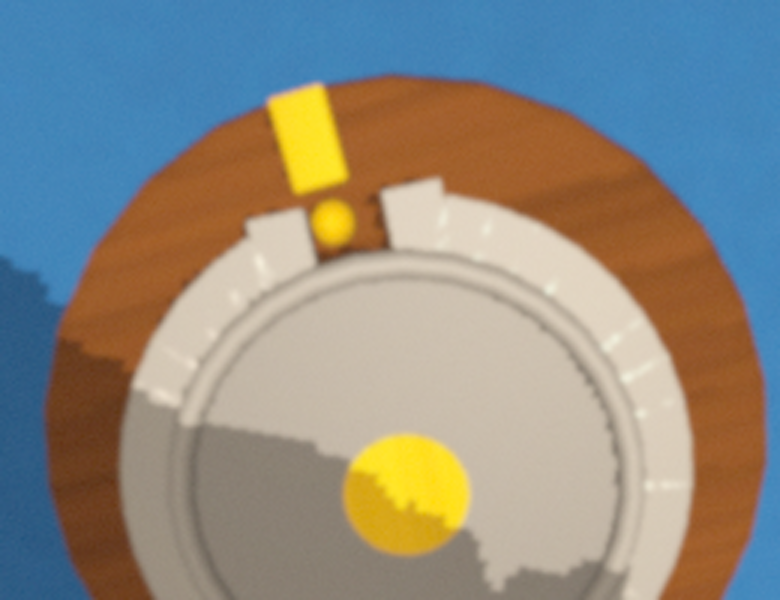

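The notch spans (307 to 386, row 222) and the pin is at (333,222), so the dish has overshot by about 2.8°. I'll write a numeric gauge for it, then nudge back with the other finger.

```bash
cat >> h.py <<'E'
def proj(p,m):
    R=np.array(m["orientation"]); c=R.T@(np.asarray(p)-m["xyz"]); s=c[:2]/c[2]; f=210/np.tan(np.radians(m["fov_y"])/2)
    return s*(1+m["k1"]*(s@s))*f+[m["cx"],m["cy"]]
def gauge(im,m,zd=.042):
    h=cv2.cvtColor(im,cv2.COLOR_BGR2HSV); y=cv2.inRange(h,(20,150,120),(35,255,255)); y[230:]=0
    n,l,s,c=cv2.connectedComponentsWithStats(y); o=sorted([(s[i,4],*c[i]) for i in range(1,n) if s[i,4]>20],reverse=True)
    c0=onz("wrist",o[0][1:],zd,m); r={}
    for a,u,v in o[1:]:
        d=(onz("wrist",(u,v),.037,m)-c0)[:2]; print("brass",a,np.hypot(*d).round(4),np.degrees(np.arctan2(d[1],d[0])).round(2))
    for rr in (.046,.048,.050,.052):
        A=np.arange(-5,60,.25); g=[]
        for a in np.radians(A):
            q=proj(c0+[rr*np.cos(a),rr*np.sin(a),0],m); g.append(h[int(round(q[1])),int(round(q[0])),1]>90)
        k=A[np.array(g)]; print(rr,k.min() if len(k) else None,k.max() if len(k) else None,k.mean() if len(k) else None)
    print("centre",c0.round(4))
E
python3 -c "
from h import *
gauge(cv2.imread('pics/w5f.png'),camera_model('wrist'))"
```

```text
brass 673 0.0645 25.43
brass 180 0.0507 25.12
0.046 14.0 29.75 21.875
0.048 14.5 29.5 22.0
0.05 14.75 29.25 22.0
0.052 15.25 29.0 22.125
centre [ 0.5746 -0.0388  0.042 ]
```

carry_out(moves=[{"dx":0,"dy":0.006,"dz":0,"rx":0,"ry":0,"rz":0},{"dx":0,"dy":0.009,"dz":0,"rx":0,"ry":0,"rz":0},{"dx":0,"dy":0.0115,"dz":0,"rx":0,"ry":0,"rz":0},{"dx":0,"dy":0.0115,"dz":0,"rx":0,"ry":0,"rz":0}])

```text
time_s: 7.1
eef_pos: [0.5458, -0.0568, 0.2292]
orientation: [[0.984, 0.179, 0.006], [0.179, -0.984, -0.002], [0.006, 0.003, -1.0]]
contact_force: [0.1, 0.6, -0.3]
finger_gap: 0.253
finger_force: 0.1
```

```bash
python3 -c "
from h import *
im=camera('wrist'); cv2.imwrite('pics/w6f.png',im); gauge(im,camera_model('wrist'))"
```

```text
brass 683 0.0645 25.21
brass 189 0.0506 24.72
0.046 16.0 31.25 23.625
0.048 15.75 31.0 23.375
0.05 16.5 30.5 23.5
0.052 16.75 30.25 23.5
centre [ 0.5745 -0.0387  0.042 ]
```

carry_out(moves=[{"dx":0,"dy":0.001,"dz":0,"rx":0,"ry":0,"rz":0},{"dx":0,"dy":0.001,"dz":0,"rx":0,"ry":0,"rz":0}])

```text
time_s: 7.32
eef_pos: [0.5458, -0.0573, 0.2291]
orientation: [[0.984, 0.179, 0.006], [0.179, -0.984, -0.002], [0.006, 0.003, -1.0]]
contact_force: [0.1, 2.1, -0.8]
finger_gap: 0.252
finger_force: 0.7
```

```bash
python3 -c "
from h import *
goto([.5759,-.0388,.3],10)
im=camera('wrist'); cv2.imwrite('pics/w7f.png',im); gauge(im,camera_model('wrist'))"
```

```text
t 7.3167 tcp [ 0.5458 -0.0573  0.2291] yaw 10.31 j [-17.8  13.9 109.9   0.   55.9  61.8] gap 0.2524562973664815 tip 0.1734 F [ 0.1  2.1 -0.8]
d [ 0.0334 -0.0126 -0.0707] r [ 0.17 -0.33  0.31]
brass 681 0.0645 25.29
brass 185 0.0507 24.77
0.046 16.25 31.5 23.875
0.048 16.5 31.75 24.125
0.05 16.75 31.25 24.0
0.052 17.0 30.75 23.875
centre [ 0.5746 -0.0388  0.042 ]
```

Offset is about 1° (0.02 rad), within tolerance. I'll free the post, rise, close the fingers and go over the centre.

carry_out(moves=[{"dx":0,"dy":-0.005,"dz":0,"rx":0,"ry":0,"rz":0},{"dx":0,"dy":-0.005,"dz":0,"rx":0,"ry":0,"rz":0},{"dx":0,"dy":-0.005,"dz":-0.02,"rx":0,"ry":0,"rz":0},{"dx":0,"dy":-0.005,"dz":-0.05,"rx":0,"ry":0,"rz":0},{"dx":0.015,"dy":-0.009,"dz":-0.05,"rx":0,"ry":-0.3,"rz":0},{"dx":0.031,"dy":-0.0125,"dz":-0.05,"rx":0,"ry":-0.3,"rz":0},{"dx":0.031,"dy":-0.0125,"dz":-0.05,"rx":0,"ry":-0.3,"rz":0}])

```text
time_s: 7.95
eef_pos: [0.5754, -0.039, 0.2808]
orientation: [[0.984, 0.18, 0.005], [0.18, -0.984, -0.004], [0.004, 0.005, -1.0]]
contact_force: [-0.8, 0.3, -0.0]
finger_gap: 0.254
finger_force: 0.0
```

carry_out(moves=[{"dx":0,"dy":0,"dz":0,"rx":0,"ry":0,"rz":0},{"dx":0,"dy":0,"dz":0,"rx":0,"ry":0,"rz":0},{"dx":0,"dy":0,"dz":0,"rx":0,"ry":0,"rz":0},{"dx":0,"dy":0,"dz":0,"rx":0,"ry":0,"rz":0}], jaw=255)

```text
time_s: 8.28
eef_pos: [0.5732, -0.0396, 0.2789]
orientation: [[0.984, 0.179, 0.0], [0.179, -0.984, -0.003], [-0.0, 0.003, -1.0]]
contact_force: [0.3, 0.7, -0.8]
finger_gap: -0.002
finger_force: 0.0
```

```bash
python3 -c "
from h import *
goto([.5759,-.0388,.225],10)
im=camera('wrist'); cv2.imwrite('pics/w8.png',im); gauge(im,camera_model('wrist'))"
```

```text
t 8.2833 tcp [ 0.5732 -0.0396  0.2789] yaw 10.29 j [-15.2  12.5 105.3  -0.2  62.2  64.6] gap -0.0021772095445463037 tip 0.1734 F [ 0.3  0.7 -0.8]
d [ 0.0028 -0.0005  0.0539] r [0.19 0.02 0.29]
brass 376 0.0636 25.79
brass 101 0.0499 25.66
0.046 17.75 32.25 25.0
0.048 17.5 32.25 24.875
0.05 18.0 32.0 25.0
0.052 17.5 32.0 24.75
centre [ 0.5763 -0.0387  0.042 ]
```

View pics/w8.png

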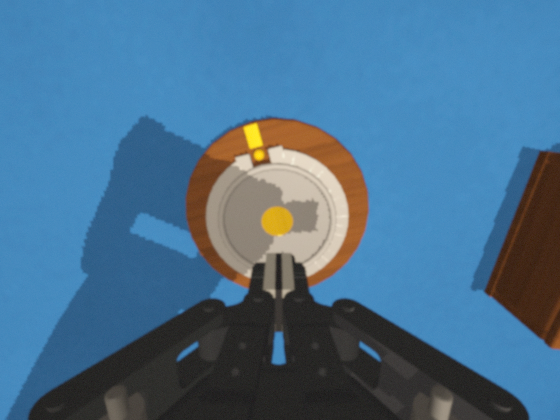

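The notch (around 259,157) frames the pin at (259,155), within 1°, and the fingers are shut and clear. Now I'll press down.

carry_out(moves=[{"dx":0.003,"dy":0,"dz":0.02,"rx":0,"ry":0,"rz":0},{"dx":0.003,"dy":0,"dz":0.04,"rx":0,"ry":0,"rz":0},{"dx":0.003,"dy":0,"dz":0.052,"rx":0,"ry":0,"rz":0},{"dx":0.003,"dy":0,"dz":0.056,"rx":0,"ry":0,"rz":0},{"dx":0.003,"dy":0,"dz":0.06,"rx":0,"ry":0,"rz":0},{"dx":0.003,"dy":0,"dz":0.063,"rx":0,"ry":0,"rz":0},{"dx":0.003,"dy":0,"dz":0.066,"rx":0,"ry":0,"rz":0},{"dx":0.003,"dy":0,"dz":0.066,"rx":0,"ry":0,"rz":0}])

```text
time_s: 9.0
eef_pos: [0.5772, -0.0393, 0.214]
orientation: [[0.984, 0.179, 0.003], [0.179, -0.984, -0.004], [0.002, 0.004, -1.0]]
contact_force: [-0.3, 0.9, -0.0]
finger_gap: 0.001
finger_force: 0.0
```

carry_out(moves=[{"dx":0,"dy":0,"dz":0.002,"rx":0,"ry":0,"rz":0},{"dx":0,"dy":0,"dz":0.004,"rx":0,"ry":0,"rz":0},{"dx":0,"dy":0,"dz":0.006,"rx":0,"ry":0,"rz":0},{"dx":0,"dy":0,"dz":0.006,"rx":0,"ry":0,"rz":0}])

```text
time_s: 9.33
eef_pos: [0.5772, -0.0393, 0.2078]
orientation: [[0.984, 0.179, 0.003], [0.179, -0.984, -0.004], [0.002, 0.004, -1.0]]
contact_force: [1.5, 0.5, 2.4]
finger_gap: -0.001
finger_force: 1.2
```

carry_out(moves=[{"dx":0,"dy":0,"dz":0.0015,"rx":0,"ry":0,"rz":0},{"dx":0,"dy":0,"dz":0.003,"rx":0,"ry":0,"rz":0},{"dx":0,"dy":0,"dz":0.003,"rx":0,"ry":0,"rz":0}])

```text
time_s: 9.58
eef_pos: [0.5777, -0.0393, 0.2071]
orientation: [[0.984, 0.179, 0.001], [0.179, -0.984, -0.004], [0.001, 0.004, -1.0]]
contact_force: [-8.0, 1.9, 20.9]
finger_gap: 0.002
finger_force: 10.3
```

20.9 N and no further travel, with the tip at 33.7 mm, which matches the seated floor height. I'll back off and check.

carry_out(moves=[{"dx":0,"dy":0,"dz":-0.01,"rx":0,"ry":0,"rz":0},{"dx":0,"dy":0,"dz":-0.04,"rx":0,"ry":0,"rz":0},{"dx":0,"dy":0,"dz":-0.08,"rx":0,"ry":0,"rz":0},{"dx":-0.03,"dy":0,"dz":-0.11,"rx":0,"ry":0,"rz":0},{"dx":-0.06,"dy":0,"dz":-0.11,"rx":0,"ry":0,"rz":0},{"dx":-0.06,"dy":0,"dz":-0.11,"rx":0,"ry":0,"rz":0},{"dx":-0.06,"dy":0,"dz":-0.11,"rx":0,"ry":0,"rz":0}])

```text
time_s: 10.17
eef_pos: [0.5165, -0.0495, 0.3141]
orientation: [[0.984, 0.178, 0.001], [0.178, -0.984, -0.003], [0.0, 0.003, -1.0]]
contact_force: [0.8, -0.6, 1.0]
finger_gap: 0.001
finger_force: 0.0
```

```bash
python3 - <<'E'
from h import *
goto([.5759,-.0388,.225],10)
im=camera('wrist'); gauge(im,camera_model('wrist'),.034)
sc,sd=camera("scene"),camera("side")
for n,i in (("scene",sc),("side",sd)):
    x=i[180:240,215:315].copy(); h=cv2.cvtColor(i,cv2.COLOR_BGR2HSV); y=cv2.inRange(h,(20,150,120),(35,255,255)); k=np.zeros_like(y); k[180:240,230:310]=y[180:240,230:310]
    N,l,s,c=cv2.connectedComponentsWithStats(k)
    for j in range(1,N):
        if s[j,4]>8: print(n,s[j,4],c[j].round(2),[onz(n,c[j],z)[:2].round(4) for z in(.034,.042)])
a=im[60:360,80:480]; b=cv2.resize(sd[170:230,250:330],(400,300),interpolation=cv2.INTER_CUBIC)
cv2.imwrite("pics/w9.png",np.hstack([a,b]))
for n in ("scene",):
  for t,z in (("key_a",0),("doorstop",.02)):
    for r in trace(n,t)[:2]: print(t,round(r["p"],2),np.round(r["uv"],1))
E
```

```text
t 10.1667 tcp [ 0.5165 -0.0495  0.3141] yaw 10.26 j [-18.    2.4 112.4  -0.2  65.2  61.8] gap 0.0005786070535700974 tip 0.1734 F [ 0.8 -0.6  1. ]
d [ 0.0604 -0.0003  0.0891] r [ 0.2  -0.03  0.26]
brass 333 0.0643 25.41
brass 94 0.0505 25.38
0.046 16.75 32.0 24.375
0.048 16.75 32.0 24.375
0.05 17.25 31.0 24.125
0.052 17.75 31.0 24.375
centre [ 0.5754 -0.0389  0.034 ]
scene 34 [254.24 210.29] [array([ 0.5785, -0.0393]), array([ 0.5829, -0.0332])]
scene 29 [244.17 225.31] [array([ 0.6335, -0.0133]), array([ 0.6374, -0.0074])]
side 20 [261.5 194.5] [array([ 0.6357, -0.0131]), array([ 0.6301, -0.0071])]
side 56 [288.62 200.07] [array([ 0.5771, -0.0391]), array([ 0.5721, -0.0327])]
key_a 0.69 [376.1 247.1]
key_a 0.62 [307.6 288.7]
doorstop 0.57 [395.1 307.9]
```

View pics/w9.png

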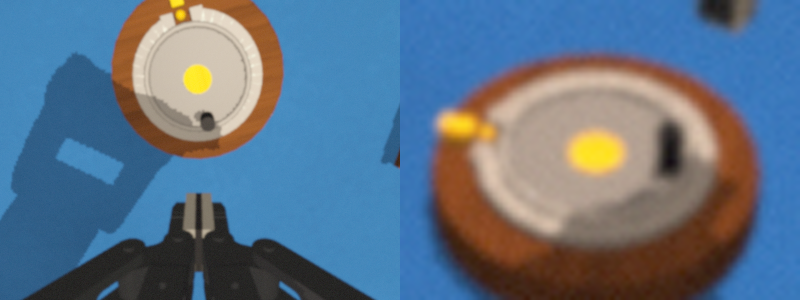

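The pin stands up through the notch at (181,14), the spot triangulates to z = 34 mm in both fixed cameras, and the keys and doorstop haven't moved. I'm handing the job in.

```bash
python3 -c "
from workcell import *
print(finish_job())"
```

```text
the job is handed in; nothing more can be done
None
```

I turned the dish until its notch was over the pin (within about 1°), pressed it down until it seated with the floor at about 34 mm, let go, and handed the job in at about 10 s; the box, doorstop and keys were not touched.

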